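Find the slack bench socket and hold its cover open

ROBOT

A 6-joint arm with a two-finger parallel gripper is mounted at the origin on the work surface. World frame = base frame: x ahead of the robot, y to its left, z up, the work surface at z = 0. Lengths are in m, angles in rad, forces in N, time in s.
With the tool pointing down it reaches from about 0.35 to 0.875 m from the base axis. Payload 4.2 kg.
Tool frame: the origin (TCP) lies between the finger pads, 19 mm behind the fingertips; this is the grasp point; z points along the fingers, y is the line along which they close (so a half turn about z gives the same grasp; the last joint's range is limited). The gripper opens to 85 mm and grips with 20 to 120 N. Pads are 22 mm wide; open, the fingers measure 114 mm over their backs; the gripper's body (76 mm by 85 mm) begins 54 mm behind the grasp point. The pads swing forward as they close: fully open they stand 13 mm farther back than shut.
Start: joints at [-1.059, 0.385, 0.008, 0, -1.194, -0.259], TCP at [0.156, -0.605, 0.25] pointing down, gripper open.
Joint ranges: [-3.14, 3.14], [-1.21, 2.06], [-1.07, 1.41], [-3.16, 2.05], [-2.99, -0.16], [-3.1, 3.1]. Speed limits (rad/s): [2.79, 2.79, 3.14, 3.14, 3.14, 3.14].

INTERFACE

Orientations are given as a unit quaternion [x, y, z, w].
In Python, from plant import * gives the robot as it stands. The module is installed in compiled form; this text tells all that it offers.
- The arm moves only by the tool arm_command, never from a script. Its argument "commands" is text: rows parted by semicolons, each of 7 numbers parted by spaces: the turn, a rotation vector about the tool's x, y, z in degrees, then the shift along the tool's x, y, z in mm, then the opening, from 0 (shut) to 1 (fully open). In form: ax ay az x y z claw; .... A call has 1 to 8 rows; each row is the pose to reach, as a shift and turn from the pose commanded when the call began, along the tool's axes at that moment; what a row does not reach only later rows make up. A row lasts 1/12 s, in which the tool goes at most 41.7 mm and 7.16 degrees, less where a joint would pass 70% of its speed; a pose out of reach is approached as far as the arm can. A call with a gripper value outside its range is refused whole. The fingers move at their own pace and stop on an object; "newtons" is the grip in N (left out, the last holds). Time passes only in rows, so rows that repeat a pose let the fingers close. It gives the time, the measured TCP pose, the force, the opening and the grip force at its end, in the units of the state.
- read_state(): the state, without advancing time (a new reading comes with each control period).
- get_image(name): name is "side" or "top" or "wrist"; returns the picture (480x640x3 uint8, red, green, blue); there is no depth.
- camera_params(name): a dict with "vertical_fov" (degrees; the focal length in pixels is half the picture's height over the tangent of half this angle, whatever the lens; pixels are square), "cx", "cy" (the principal point, pixels), "pose" (4x4, takes a point from camera to world coordinates); the wrist camera has in their place "tool_from_camera" (4x4, takes a point from camera to tool coordinates, whose origin is the TCP and whose axes are the flange's). Camera axes: x right, y up, looking along -z (the intrinsics and any distortion apply to the point x, -y, -z); pixel columns grow to the right and rows downward; lengths in m; the calibration is good to about 2 mm. The wrist camera is an equidistant fisheye: a pixel r from the principal point sees the ray r / f radians off the axis. A picture is of the moment at which its call begins: read the wrist's pose just before it. camera_params takes no time and is no camera call.
- sign_off(): hands the job in; it is judged then, once.
Trained networks look in the newest picture that a camera, given by its name, has taken for a name from the list of things; names that differ only in an ending like _2 or _b are one class to them, and where a whole thing is asked for, a point or a joint stands for the part that bears it (a point fixed in the world has none). Each returns a list of dicts, best first, with "conf" (0 to 1); they miss things now and then, are a little off and sometimes report something else, mostly with a low value. They report only what shows in the picture. A call takes as long as a camera call.
- masks_of(camera, target): "region" (480x640 bool, what is visible of it) and "box" ([centre column, centre row, width, height] in pixels, round what is visible of it).
The state is a dict: "time": time; "qpos": joint angles; "qvel": joint speeds; "joint_efforts": joint torques, N m; "position": TCP position; "eef_rot": TCP orientation; "contact_force": force on the tool from outside, world axes, zero at the start; "moment": the same for the moment, N m; "gripper_width": finger opening in m; "grip_force": force on a finger pad.
Only numpy, scipy, OpenCV 4.12 (cv2) and the standard library are available. Lean on these libraries where they do the work, as an engineer would, in place of code of your own. Each camera call takes 0.05 s, during which the arm holds its last target. There are 200 camera calls.

TASK

One of the three splash-proof sockets in the bench trunking has slack fixings and slips back into its opening when tapped. Tap the closed cover of each one lightly with the fingertips, from left to right as seen from the robot and all three, to find which one gives; then lift the spring cover of that one by its tab to about 70 degrees and finish while still holding it open there, so that a colleague can reach the fixing screws. Leave the other two covers shut and the things on the bench where they are.

Things in the scene. Friction and masses are not known exactly. Their poses are not given: they have to be found in the camera images.
- place_left (a point): centre of the left socket place (as seen from the robot, left is +y), 130 mm to the left of the middle one, on the lid of the bench trunking, 70 mm above the bench. x points across the trunking away from the robot, y along it to the left, z up. The trunking is a fixed white and aluminium duct 128 mm across, 475 mm long, turned up to 17 degrees either way.
- place_middle (a point): centre of the middle socket place (as seen from the robot, left is +y), between the other two, on the lid of the bench trunking, 70 mm above the bench. x points across the trunking away from the robot, y along it to the left, z up. The trunking is a fixed white and aluminium duct 128 mm across, 475 mm long, turned up to 17 degrees either way.
- place_right (a point): centre of the right socket place (as seen from the robot, left is +y), 130 mm to the right of the middle one, on the lid of the bench trunking, 70 mm above the bench. x points across the trunking away from the robot, y along it to the left, z up. The trunking is a fixed white and aluminium duct 128 mm across, 475 mm long, turned up to 17 degrees either way.
- socket_a: one of three look-alike sockets; its place varies. Origin: centre of its place, at lid level (70 mm); axes as the place. Grey frame 100 x 100 x 8 mm; in it the closed grey cover: flat, 74 x 74 mm, top 22 mm above the lid, x -38 to +36. Pressed mid-cover, a sound socket is rigid; the slack one slides down 6 mm to a stop at 2 to 3 N, hinge and all, and stays down (over 20 N to pull it up).
- socket_b: one of three look-alike sockets; its place varies. Origin: centre of its place, at lid level (70 mm); axes as the place. Grey frame 100 x 100 x 8 mm; in it the closed grey cover: flat, 74 x 74 mm, top 22 mm above the lid, x -38 to +36. Pressed mid-cover, a sound socket is rigid; the slack one slides down 6 mm to a stop at 2 to 3 N, hinge and all, and stays down (over 20 N to pull it up).
- socket_c: one of three look-alike sockets; its place varies. Origin: centre of its place, at lid level (70 mm); axes as the place. Grey frame 100 x 100 x 8 mm; in it the closed grey cover: flat, 74 x 74 mm, top 22 mm above the lid, x -38 to +36. Pressed mid-cover, a sound socket is rigid; the slack one slides down 6 mm to a stop at 2 to 3 N, hinge and all, and stays down (over 20 N to pull it up).
- cover_a (a joint): opening angle (rad) of the spring cover of socket_a: 0 shut, 1.57 upright, stop at 1.9. It opens upward about hinge_a, the tab side nearest the robot rising; its spring always shuts it again (about 1 N at the tab), so it stays open only while held.
- cover_b (a joint): opening angle (rad) of the spring cover of socket_b: 0 shut, 1.57 upright, stop at 1.9. It opens upward about hinge_b, the tab side nearest the robot rising; its spring always shuts it again (about 1 N at the tab), so it stays open only while held.
- cover_c (a joint): opening angle (rad) of the spring cover of socket_c: 0 shut, 1.57 upright, stop at 1.9. It opens upward about hinge_c, the tab side nearest the robot rising; its spring always shuts it again (about 1 N at the tab), so it stays open only while held.
- hinge_a (a point): middle of the hinge line of cover_a, which runs along the socket's y: 36 mm in +x and 14 mm in +z from the origin of socket_a.
- hinge_b (a point): middle of the hinge line of cover_b, which runs along the socket's y: 36 mm in +x and 14 mm in +z from the origin of socket_b.
- hinge_c (a point): middle of the hinge line of cover_c, which runs along the socket's y: 36 mm in +x and 14 mm in +z from the origin of socket_c.
- tab_a (a point): grip point on the thumb tab of cover_a, 92 mm from the hinge line: shut, 52 mm in -x and 40 mm in +z from the socket's origin. The tab, mid front edge, is 20 mm wide in y, 5 thick, 30 long, leaning 34 degrees to the robot. Pinch it from above, fingers either side in y, TCP here; with the tool kept upright it turns between the pads as the cover swings up.
- tab_b (a point): grip point on the thumb tab of cover_b, 92 mm from the hinge line: shut, 52 mm in -x and 40 mm in +z from the socket's origin. The tab, mid front edge, is 20 mm wide in y, 5 thick, 30 long, leaning 34 degrees to the robot. Pinch it from above, fingers either side in y, TCP here; with the tool kept upright it turns between the pads as the cover swings up.
- tab_c (a point): grip point on the thumb tab of cover_c, 92 mm from the hinge line: shut, 52 mm in -x and 40 mm in +z from the socket's origin. The tab, mid front edge, is 20 mm wide in y, 5 thick, 30 long, leaning 34 degrees to the robot. Pinch it from above, fingers either side in y, TCP here; with the tool kept upright it turns between the pads as the cover swings up.
- media_bottle: bystander: amber bottle with a blue cap, 70 mm diameter, 145 mm high, beyond the left end of the trunking; origin under its centre.
- tube_rack: bystander: yellow tube rack, 75 x 210 mm, 92 mm high over the blue tube caps, beyond the right end of the trunking; origin under its centre.
- tip_box: bystander: grey and pink pipette-tip box, 124 x 84 x 57 mm, on the far side of the trunking; origin under its centre.
- screwdriver: bystander: red-handled screwdriver, 200 mm long, 26 mm thick, lying along the far side of the trunking; origin under its middle.

How it is judged:
On the way, in this order (a step that is already met when the one before it is completed fails the run):
1. the socket at the left is tapped with the fingers (1.5 N or more) (((horizontal distance between socket_a and place_left below 0.03 m and contact force between socket_a and the fingers above 1.5 N) or (horizontal distance between socket_b and place_left below 0.03 m and contact force between socket_b and the fingers above 1.5 N) or (horizontal distance between socket_c and place_left below 0.03 m and contact force between socket_c and the fingers above 1.5 N))).
2. the socket at the middle is tapped with the fingers (1.5 N or more) (((horizontal distance between socket_a and place_middle below 0.03 m and contact force between socket_a and the fingers above 1.5 N) or (horizontal distance between socket_b and place_middle below 0.03 m and contact force between socket_b and the fingers above 1.5 N) or (horizontal distance between socket_c and place_middle below 0.03 m and contact force between socket_c and the fingers above 1.5 N))).
3. the socket at the right is tapped with the fingers (1.5 N or more) (((horizontal distance between socket_a and place_right below 0.03 m and contact force between socket_a and the fingers above 1.5 N) or (horizontal distance between socket_b and place_right below 0.03 m and contact force between socket_b and the fingers above 1.5 N) or (horizontal distance between socket_c and place_right below 0.03 m and contact force between socket_c and the fingers above 1.5 N))).
At the end, for the whole second after the job is handed in: the fingers hold still (over 0.3 N) the cover of the slack socket, sunk more than 2.5 mm by the tap, at 0.95 to 1.55 rad; the other two covers are shut (under 0.1 rad); bottle, tube rack, tip box and screwdriver are within 20 mm of where they stood (((height (world z) of socket_a below 0.0675 m and value of joint cover_a between 0.95 and 1.55 rad and velocity of joint cover_a between -0.2 and 0.2 rad/s and contact force between socket_a and the fingers above 0.3 N and value of joint each of cover_b, cover_c below 0.1 rad) or (height (world z) of socket_b below 0.0675 m and value of joint cover_b between 0.95 and 1.55 rad and velocity of joint cover_b between -0.2 and 0.2 rad/s and contact force between socket_b and the fingers above 0.3 N and value of joint each of cover_a, cover_c below 0.1 rad) or (height (world z) of socket_c below 0.0675 m and value of joint cover_c between 0.95 and 1.55 rad and velocity of joint cover_c between -0.2 and 0.2 rad/s and contact force between socket_c and the fingers above 0.3 N and value of joint each of cover_a, cover_b below 0.1 rad)) and distance of each of media_bottle, tube_rack, tip_box, screwdriver from where it was at the start of the episode below 0.02 m); the arm keeps its last pose, push and grip.
It fails at once if a socket that has not given way is struck hard (a peak over 150 N) ((height (world z) of socket_a above 0.0685 m and contact force between socket_a and anything else above 150 N) or (height (world z) of socket_b above 0.0685 m and contact force between socket_b and anything else above 150 N) or (height (world z) of socket_c above 0.0685 m and contact force between socket_c and anything else above 150 N)).
It fails at once if a cover is lifted (more than 0.3 rad) on a socket that has not given way under a tap ((value of joint cover_a above 0.3 rad and height (world z) of socket_a above 0.0685 m) or (value of joint cover_b above 0.3 rad and height (world z) of socket_b above 0.0685 m) or (value of joint cover_c above 0.3 rad and height (world z) of socket_c above 0.0685 m)).
It fails at once if the bottle, tube rack, tip box or screwdriver is shoved (more than 20 mm) (distance of any of media_bottle, tube_rack, tip_box, screwdriver from where it was at the start of the episode above 0.02 m).
It also fails if it takes over 48 s, if anything falls off the work surface, if the arm or the gripper's body presses on something with over 40 N, if the wrist force passes 120 N, or if a joint passes its speed limit or range.

## Working session

There is one attempt and no reset: what is moved stays moved. The work goes in short steps, Python scripts to look and compute and a tool call to move; the robot and the scene stay as the last step left them, time stands still between calls to the robot, and variables do not carry over. Pictures are saved under pics/ and viewed, at most 10 in all, crops included, and the job is handed in when it is done.

Besides the shell and the picture viewer there is one more tool, called after "Emit:" as a command line: name --argument value ..., lists and objects as JSON in quotes. arm_command: Moves the arm, as the interface text tells. Its arguments: {"type":"object","properties":{"commands":{"type":"string"},"newtons":{"type":"number"}},"required":["commands"]}

```bash
mkdir -p pics; cat > h.py <<'E'
from plant import *
import numpy as np, cv2
from scipy.spatial.transform import Rotation as R
def ray(cam,u,v,st=None):
    p=camera_params(cam)
    f=240/np.tan(np.radians(p["vertical_fov"])/2)
    x=(u-p["cx"]);y=(v-p["cy"])
    if cam=="wrist":
        r=np.hypot(x,y);t=r/f
        d=np.array([np.sin(t)*x/max(r,1e-9),-np.sin(t)*y/max(r,1e-9),-np.cos(t)])
        T=np.eye(4);T[:3,:3]=R.from_quat(st["eef_rot"]).as_matrix();T[:3,3]=st["position"]
        P=T@np.array(p["tool_from_camera"])
    else:
        d=np.array([x/f,-y/f,-1]);P=np.array(p["pose"])
    d=P[:3,:3]@d
    return P[:3,3],d/np.linalg.norm(d)
def atz(cam,u,v,z,st=None):
    o,d=ray(cam,u,v,st);return o+d*(z-o[2])/d[2]
def tri(rays):
    A=0;b=0
    for o,d in rays:
        M=np.eye(3)-np.outer(d,d);A=A+M;b=b+M@o
    X=np.linalg.solve(A,b)
    return X,[np.linalg.norm((np.eye(3)-np.outer(d,d))@(X-o)) for o,d in rays]
E
python3 - <<'E'
from h import *
s=read_state();print({k:np.round(v,3) for k,v in s.items()})
for c in ["side","top"]:
    im=get_image(c);cv2.imwrite(f"pics/{c}0.png",im[...,::-1])
    p=camera_params(c);print(c,p)
    for t in ["socket_a","tab_a","cover_a"]:
        for m in masks_of(c,t):
            print(c,t,round(m["conf"],2),np.round(m["box"],1))
print(camera_params("wrist"))
E
```

```text
{'time': np.float64(0.0), 'qpos': array([-1.059,  0.386,  0.007, -0.   , -1.194, -0.259]), 'qvel': array([-0.001,  0.001, -0.001, -0.001, -0.002,  0.001]), 'joint_efforts': array([ 1.0000e-03, -3.9229e+01,  1.8840e+01,  4.1860e+00, -5.0000e-03,
        0.0000e+00]), 'position': array([ 0.156, -0.605,  0.249]), 'eef_rot': array([-0.126,  0.992,  0.001, -0.   ]), 'contact_force': array([-0.263, -0.482,  0.097]), 'moment': array([-0.007,  0.012,  0.003]), 'grip_force': np.float64(0.0), 'gripper_width': np.float64(0.085)}
side {'vertical_fov': 48.03023660148863, 'cx': 316.1755810342776, 'cy': 240.48844521805287, 'pose': array([[-0.85867186,  0.37527018, -0.34907725,  0.1487501 ],
       [-0.51251742, -0.63258964,  0.58065157,  0.74020917],
       [-0.00292143,  0.67749734,  0.73551943,  1.02298719],
       [ 0.        ,  0.        ,  0.        ,  1.        ]])}
side socket_a 0.95 [314.2 297.8  52.4  38.5]
side socket_a 0.86 [335.4 252.6  45.1  35.1]
side socket_a 0.66 [314.9 292.4  48.8  37.1]
side socket_a 0.57 [352.1 215.7  43.8  30. ]
side tab_a 0.94 [313.9 292.1  45.4  34.3]
side tab
[... 684 characters left out ...]

top tab_a 0.89 [320.9 282.6  39.7  55.8]
top tab_a 0.62 [254.8 292.   42.6  46.7]
top tab_a 0.34 [384.8 268.8  47.6  44.2]
top cover_a 0.9 [255.4 293.1  45.   55.4]
top cover_a 0.74 [387.2 270.2  44.7  47.7]
top cover_a 0.58 [321.1 281.9  42.5  46.4]
{'vertical_fov': 65.70646984690485, 'cx': 316.6287011665938, 'cy': 239.15128932167798, 'tool_from_camera': array([[ 6.09919239e-04,  9.57416114e-01,  2.88710951e-01,
         7.34668294e-02],
       [ 9.99999814e-01, -5.75670780e-04, -2.03534520e-04,
        -6.28727551e-05],
       [-2.86647705e-05,  2.88711022e-01, -9.57416286e-01,
        -1.24177512e-01],
       [ 0.00000000e+00,  0.00000000e+00,  0.00000000e+00,
         1.00000000e+00]])}
```

View both.

```bash
python3 - <<'E'
from h import *
t=cv2.imread("pics/top0.png");s=cv2.imread("pics/side0.png")
cv2.imwrite("pics/t_c.png",cv2.resize(t[190:360,200:450],(750,510),interpolation=cv2.INTER_CUBIC))
ts=[(257,293),(320,282),(384,269)]; ss=[(314,295),(335,252.5),(353,216.5)]
ss=ss if 1 else 0
for order in (ss,ss[::-1]):
  for a,b in zip(ts,order):
    X,e=tri([ray("top",*a),ray("side",*b)]);print(np.round(X,3),np.round(e,3))
for a in ts: print(np.round(atz("top",*a,.088),3))
E
```

```text
[0.519 0.133 0.074] [0.001 0.001]
[0.537 0.008 0.083] [0. 0.]
[ 0.56  -0.119  0.081] [0.001 0.001]
[0.489 0.091 0.302] [0.028 0.028]
[0.537 0.008 0.083] [0. 0.]
[ 0.63  -0.148 -0.318] [0.053 0.053]
[0.518 0.13  0.088]
[0.537 0.008 0.088]
[ 0.56  -0.117  0.088]
```

View pics/t_c.png

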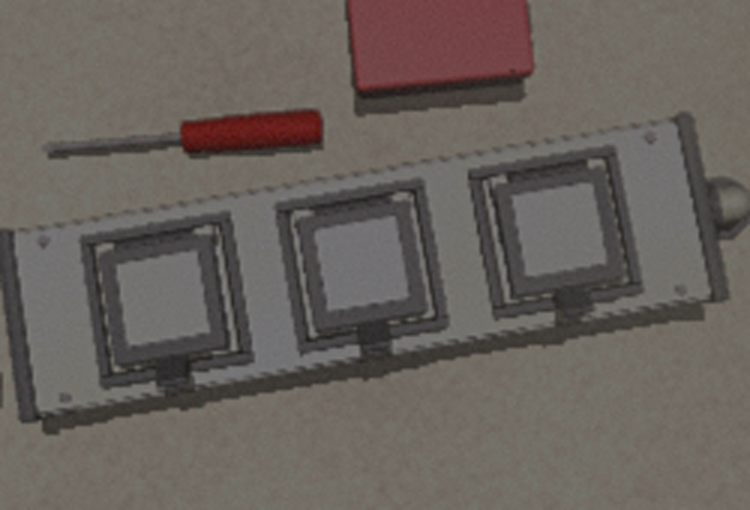

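View pics/side0.png

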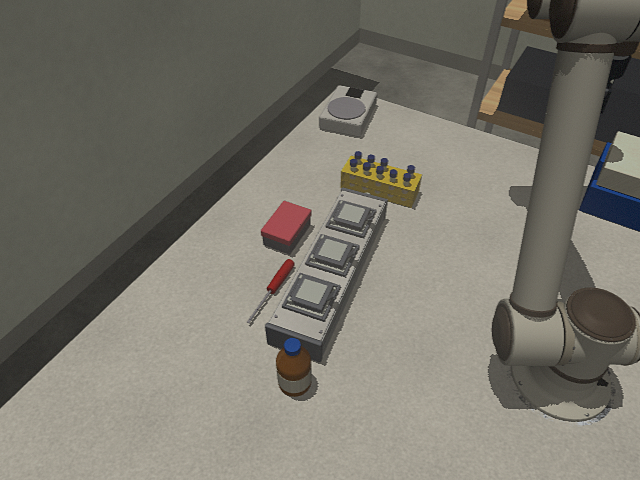

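Emit:
arm_command --commands "0 0 4.9 -230 240 -40 0;0 0 4.9 -230 240 -40 0;0 0 4.9 -230 240 -40 0;0 0 4.9 -230 240 -40 0;0 0 4.9 -230 240 -40 0;0 0 4.9 -230 240 -40 0;0 0 4.9 -230 240 -40 0;0 0 4.9 -230 240 -40 0" --newtons 30

```text
time: 1.07
position: [0.3187, -0.3147, 0.2904]
eef_rot: [-0.083, 0.997, -0.0, 0.0]
contact_force: [1.3, -0.6, -0.3]
gripper_width: -0.0003
grip_force: 0.0
```

```bash
cat >> h.py <<'E'
def mv(t,yaw=None):
    s=read_state();Q=R.from_quat(s["eef_rot"]);M=Q.as_matrix()
    print("pos",np.round(s["position"],4),"yaw",round(np.degrees(np.arctan2(-M[0,1],M[1,1])),2),"tilt",np.round(M[:2,2],4),"shift mm",np.round(M.T@(np.array(t)-s["position"])*1000,1))
    if yaw is not None:
        c,n=np.cos(np.radians(yaw)),np.sin(np.radians(yaw))
        D=np.array([[-c,-n,0],[-n,c,0],[0,0,-1.]]);
        print("turn",np.round(np.degrees((Q.inv()*R.from_matrix(D)).as_rotvec()),2))
    return s
E
python3 -c "
from h import *
mv([.50,.01,.29],9.6)"
```

```text
pos [ 0.3187 -0.3147  0.2904] yaw 9.57 tilt [ 0.0009 -0.0004] shift mm [-232.8  290.1    0.4]
turn [-0.03  0.05 -0.03]
```

Emit:
arm_command --commands "0 0 0 -233 290 0 0;0 0 0 -233 290 0 0;0 0 0 -233 290 0 0;0 0 0 -233 290 0 0;0 0 0 -233 290 0 0;0 0 0 -233 290 0 0;0 0 0 -233 290 0 0;0 0 0 -233 290 0 0"

```text
time: 1.73
position: [0.4813, -0.0234, 0.2903]
eef_rot: [-0.084, 0.996, 0.0, 0.001]
contact_force: [0.6, -1.1, -0.6]
gripper_width: -0.0002
grip_force: 0.0
```

Emit:
arm_command --commands "0 0 0 -20 25 0 0;0 0 0 -20 25 0 0;0 0 0 -20 25 0 0"

```text
time: 1.98
position: [0.4969, 0.004, 0.2894]
eef_rot: [-0.085, 0.996, -0.0, -0.0]
contact_force: [0.6, 0.7, -0.4]
gripper_width: -0.0001
grip_force: 0.0
```

```bash
python3 -c "
from h import *
s=mv([.50,.01,.29],9.6)
im=get_image('wrist');cv2.imwrite('pics/w0.png',im[...,::-1])
for t in ['socket_a','tab_a']:
  for m in masks_of('wrist',t):
    u,v=m['box'][:2];print(t,round(m['conf'],2),np.round(m['box'],1),np.round(atz('wrist',u,v,.09,s),4))
"
```

```text
pos [0.4969 0.004  0.2894] yaw 9.75 tilt [-0.0009 -0.0002] shift mm [-4.1  5.4 -0.6]
turn [-0.   -0.05  0.15]
socket_a 0.94 [442.5 259.4  86.8  90.4] [0.5199 0.131  0.09  ]
socket_a 0.62 [181.8 257.1  90.5  92.2] [ 0.5605 -0.1173  0.09  ]
tab_a 0.85 [312.2 255.1  83.1  89.4] [0.5363 0.0066 0.09  ]
tab_a 0.59 [443.6 258.2  78.4  91.1] [0.5186 0.1318 0.09  ]
tab_a 0.57 [180.4 253.   81.   89.3] [ 0.5565 -0.119   0.09  ]
```

View pics/w0.png

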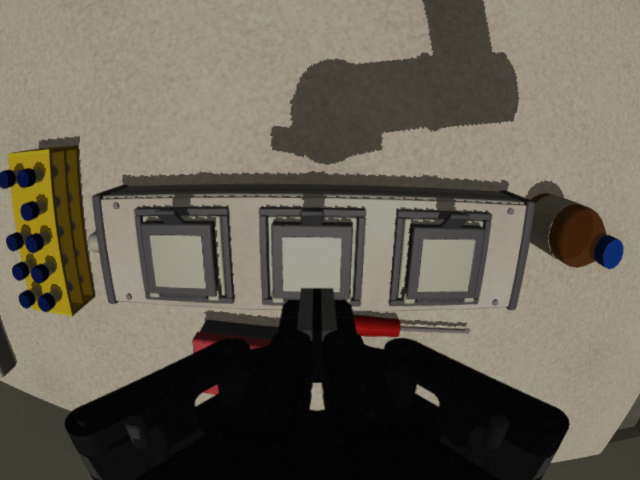

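```bash
cat > c.py <<'E'
from h import *
s=dict(position=np.array([0.4969,0.004,0.2894]),eef_rot=read_state()["eef_rot"])
top=dict(L=[(104,385),(252,358),(83,237),(229,214)],M=[(302,350),(445,325),(279,208),(420,182)],R=[(497,315),(638,290),(471,172),(613,150)])
w=dict(L=[(490,214),(397,212)],M=[(364,208),(261,208)],R=[(229,207),(138,209)])
C={}
for k in top:
    P=[atz("top",200+u/3,190+v/3,.078) for u,v in top[k]];c=np.mean(P,0)
    W=[atz("wrist",u,v,.078,s) for u,v in w[k]]
    T=[tri([ray("top",200+u/3,190+v/3),ray("wrist",*q,s)]) for (u,v),q in zip(top[k],w[k])]
    y=W[0]-W[1];y/=np.linalg.norm(y);x=np.array([y[1],-y[0],0])
    print(k,"top c",np.round(c,4),"size",np.round([np.linalg.norm(P[0]-P[1]),np.linalg.norm(P[0]-P[2])],3),"wrist c",np.round(np.mean(W,0)+.05*x,4),"w",np.linalg.norm(W[0]-W[1]).round(4),"tri z",[(t[0][2].round(3),t[1][0].round(4)) for t in T])
    C[k]=np.mean(W,0)+.05*x
for C_ in (C,):
    d=C_["L"]-C_["R"];print("yaw",np.degrees(np.arctan2(-d[0],d[1])),np.linalg.norm(d))
E
python3 c.py
```

```text
L top c [0.5251 0.1343 0.078 ] size [0.097 0.097] wrist c [0.5269 0.1348 0.078 ] w 0.0975 tri z [(np.float64(0.077), np.float64(0.0)), (np.float64(0.077), np.float64(0.0002))]
M top c [0.544  0.0068 0.078 ] size [0.095 0.094] wrist c [0.5444 0.008  0.078 ] w 0.0956 tri z [(np.float64(0.069), np.float64(0.0009)), (np.float64(0.072), np.float64(0.0004))]
R top c [ 0.5645 -0.1207  0.078 ] size [0.094 0.095] wrist c [ 0.5642 -0.1168  0.078 ] w 0.0962 tri z [(np.float64(0.06), np.float64(0.0008)), (np.float64(0.072), np.float64(0.0004))]
yaw 8.43268546421549 0.2543790108405445
```

```bash
python3 -c "
from h import *
mv([.526,.1345,.125],8.8)"
```

```text
pos [0.496  0.0018 0.2899] yaw 9.54 tilt [-0.0001 -0.    ] shift mm [-51.6 125.9 164.9]
turn [-0.   -0.01  0.74]
```

Emit:
arm_command --commands "0 0 0.7 -52 126 100 0;0 0 0.7 -52 126 100 0;0 0 0.7 -52 126 100 0;0 0 0.7 -52 126 100 0;0 0 0.7 -52 126 130 0;0 0 0.7 -52 126 165 0;0 0 0.7 -52 126 165 0;0 0 0.7 -52 126 165 0"

```text
time: 2.8
position: [0.526, 0.1338, 0.1241]
eef_rot: [-0.077, 0.997, -0.001, -0.002]
contact_force: [0.7, -1.1, 0.8]
gripper_width: -0.0001
grip_force: 0.0
```

Emit:
arm_command --commands "0 0 0 0 0 3 0;0 0 0 0 0 6 0;0 0 0 0 0 8 0;0 0 0 0 0 10 0;0 0 0 0 0 10 0"

```text
time: 3.22
position: [0.5269, 0.1353, 0.1154]
eef_rot: [-0.077, 0.997, 0.0, 0.0]
contact_force: [0.3, 0.5, 0.1]
gripper_width: 0.0002
grip_force: 0.0
```

Emit:
arm_command --commands "0 0 0 0 0 1 0;0 0 0 0 0 2 0;0 0 0 0 0 3 0;0 0 0 0 0 4 0;0 0 0 0 0 4 0"

```text
time: 3.63
position: [0.5268, 0.1354, 0.1107]
eef_rot: [-0.078, 0.997, -0.0, -0.0]
contact_force: [0.3, -0.6, 0.2]
gripper_width: 0.0002
grip_force: 0.0
```

Emit:
arm_command --commands "0 0 0 0 0 1 0;0 0 0 0 0 2 0;0 0 0 0 0 2 0"

```text
time: 3.88
position: [0.5268, 0.1354, 0.1089]
eef_rot: [-0.077, 0.997, 0.0, 0.0]
contact_force: [-0.0, 0.3, 0.6]
gripper_width: 0.0
grip_force: 0.6
```

Emit:
arm_command --commands "0 0 0 0 0 1 0;0 0 0 0 0 1 0;0 0 0 0 0 1 0"

```text
time: 4.13
position: [0.5268, 0.1354, 0.1078]
eef_rot: [-0.077, 0.997, 0.0, 0.0]
contact_force: [0.3, 0.4, 1.6]
gripper_width: 0.0
grip_force: 0.6
```

Emit:
arm_command --commands "0 0 0 0 0 1 0;0 0 0 0 0 1 0;0 0 0 0 0 1 0"

```text
time: 4.38
position: [0.5268, 0.1354, 0.1068]
eef_rot: [-0.077, 0.997, 0.0, 0.0]
contact_force: [-0.1, 0.1, 2.2]
gripper_width: -0.0
grip_force: 0.6
```

Emit:
arm_command --commands "0 0 0 0 0 1 0;0 0 0 0 0 2 0;0 0 0 0 0 3 0;0 0 0 0 0 3 0"

```text
time: 4.72
position: [0.5268, 0.1354, 0.1045]
eef_rot: [-0.078, 0.997, -0.0, 0.0]
contact_force: [-2.1, -0.7, 6.1]
gripper_width: -0.0002
grip_force: 3.0
```

Emit:
arm_command --commands "0 0 0 0 0 1 0;0 0 0 0 0 1.5 0;0 0 0 0 0 1.5 0"

```text
time: 4.97
position: [0.5268, 0.1354, 0.1042]
eef_rot: [-0.078, 0.997, -0.0, 0.0]
contact_force: [-5.9, 0.1, 12.6]
gripper_width: 0.0001
grip_force: 6.5
```

Emit:
arm_command --commands "0 0 0 0 0 -30 0;0 0 0 0 0 -62 0;0 0 0 0 -40 -62 0;0 0 0 0 -80 -62 0;0 0 0 0 -115 -62 0;0 0 0 1 -130 -50 0;0 0 0 1 -130 -18 0;0 0 0 1 -130 -14 0"

```text
time: 5.63
position: [0.5426, 0.0049, 0.1119]
eef_rot: [-0.075, 0.997, -0.0, -0.004]
contact_force: [-1.2, 0.6, -0.7]
gripper_width: 0.0
grip_force: 0.0
```

Emit:
arm_command --commands "0 0 0 0 0 1 0;0 0 0 0 0 2 0;0 0 0 0 0 3 0;0 0 0 0 0 3 0"

```text
time: 5.97
position: [0.5465, 0.0076, 0.1144]
eef_rot: [-0.078, 0.997, 0.0, 0.001]
contact_force: [0.2, 0.3, -0.2]
gripper_width: -0.0001
grip_force: 0.0
```

Emit:
arm_command --commands "0 0 0 0 0 1 0;0 0 0 0 0 2 0;0 0 0 0 0 3 0;0 0 0 0 0 3 0"

```text
time: 6.3
position: [0.5461, 0.007, 0.1108]
eef_rot: [-0.078, 0.997, 0.0, 0.0]
contact_force: [-0.2, 0.3, 2.3]
gripper_width: 0.0001
grip_force: 1.2
```

Emit:
arm_command --commands "0 0 0 0 0 1 0;0 0 0 0 0 1.5 0;0 0 0 0 0 1.5 0"

```text
time: 6.55
position: [0.5461, 0.007, 0.1107]
eef_rot: [-0.078, 0.997, -0.0, 0.001]
contact_force: [-4.1, 1.9, 11.2]
gripper_width: 0.0002
grip_force: 5.3
```

Emit:
arm_command --commands "0 0 0 0 0 -30 0;0 0 0 0 0 -62 0;0 0 0 0 -40 -62 0;0 0 0 0 -80 -62 0;0 0 0 0 -115 -62 0;0 0 0 1 -129 -50 0;0 0 0 1 -129 -18 0;0 0 0 1 -129 -10 0"

```text
time: 7.22
position: [0.562, -0.1219, 0.1149]
eef_rot: [-0.076, 0.997, 0.001, -0.003]
contact_force: [0.2, 0.4, -1.5]
gripper_width: 0.0
grip_force: 0.0
```

Emit:
arm_command --commands "0 0 0 0 0 2 0;0 0 0 0 0 4 0;0 0 0 0 0 6 0;0 0 0 0 0 6 0"

```text
time: 7.55
position: [0.5654, -0.1202, 0.1137]
eef_rot: [-0.078, 0.997, -0.0, 0.001]
contact_force: [-0.9, 0.4, -0.7]
gripper_width: 0.0
grip_force: 0.0
```

Emit:
arm_command --commands "0 0 0 0 0 1 0;0 0 0 0 0 2 0;0 0 0 0 0 3 0;0 0 0 0 0 3 0"

```text
time: 7.88
position: [0.5652, -0.1206, 0.1108]
eef_rot: [-0.078, 0.997, -0.0, 0.001]
contact_force: [-1.3, 1.7, 4.8]
gripper_width: -0.0004
grip_force: 2.1
```

Emit:
arm_command --commands "0 0 0 0 0 -40 0;0 0 0 0 0 -80 0;0 0 0 10 30 -100 0;0 0 0 20 70 -110 0;0 0 0 20 110 -110 0;0 0 0 20 150 -110 0.5;0 0 0 20 190 -110 0.5;0 0 0 20 230 -110 0.5"

```text
time: 8.55
position: [0.5087, 0.105, 0.2203]
eef_rot: [-0.077, 0.997, 0.0, 0.001]
contact_force: [1.6, 0.2, 0.2]
gripper_width: 0.0359
grip_force: 0.0
```

Emit:
arm_command --commands "0 0 0 0 30 0 0.5;0 0 0 0 30 0 0.5;0 0 0 0 30 0 0.5;0 0 0 0 30 0 0.5"

```text
time: 8.88
position: [0.5047, 0.1329, 0.2198]
eef_rot: [-0.078, 0.997, -0.0, -0.0]
contact_force: [0.3, -0.6, -0.1]
gripper_width: 0.0431
grip_force: 0.0
```

```bash
python3 -c "
from h import *
s=mv([.4746,.1265,.16],8.8)
im=get_image('wrist');print(s['position'].tolist(),s['eef_rot'].tolist(),s['gripper_width'])
cv2.imwrite('pics/w1.png',im[...,::-1]);im2=get_image('side');cv2.imwrite('pics/s1.png',cv2.resize(im2[160:340,220:460,::-1],(720,540),interpolation=cv2.INTER_CUBIC))
"
```

```text
pos [0.5047 0.1329 0.2198] yaw 8.91 tilt [-0.0003 -0.0002] shift mm [30.7 -1.6 59.8]
turn [-0.01 -0.02  0.11]
[0.5046654006539859, 0.13285256614077043, 0.21978026965890773] [-0.07764168007004671, 0.996981317818548, -6.553389508841005e-05, -0.00013092746218594997] 0.04314499145176795
```

View pics/w1.png

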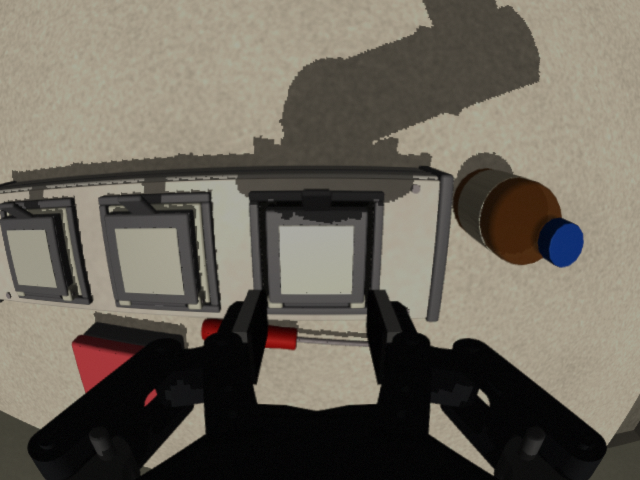

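```bash
python3 -c "
from h import *
s=read_state()
im=cv2.imread('pics/w1.png');cv2.imwrite('pics/w1c.png',cv2.resize(im[170:230,240:400],(800,300),interpolation=cv2.INTER_CUBIC))
q=[atz('wrist',u,v,.072,s) for u,v in [(384,193),(250,193)]]
y=q[0]-q[1];w=np.linalg.norm(y);y/=w;x=np.array([y[1],-y[0],0]);c=np.mean(q,0)+.05*x
print('frame',w,'c',c,'yaw',np.degrees(np.arctan2(-y[0],y[1])),'tab pred',c-.052*x)
q=[atz('wrist',u,v,.086,s) for u,v in [(358,225),(279,225),(279,300),(353,300)]];print('panel',np.round(q,4),np.mean(q,0))
for v in (190,197,204): print('tab',atz('wrist',316.5,v,.104,s))
t=np.array([.4746,.1265]);
for u in (302,331): print(atz('wrist',u,197,.104,s))
"
```

```text
frame 0.10025969697721367 c [0.52699891 0.13570545 0.072     ] yaw 8.845157276126507 tab pred [0.47561732 0.12770969 0.072     ]
panel [[0.494  0.1604 0.086 ]
 [0.5028 0.1043 0.086 ]
 [0.5621 0.1115 0.086 ]
 [0.5533 0.1679 0.086 ]] [0.5280352  0.13601664 0.086     ]
tab [0.47068224 0.12657907 0.104     ]
tab [0.47527933 0.12729354 0.104     ]
tab [0.47990789 0.12801288 0.104     ]
[0.47672475 0.1179058  0.104     ]
[0.47380584 0.1366765  0.104     ]
```

View pics/w1c.png

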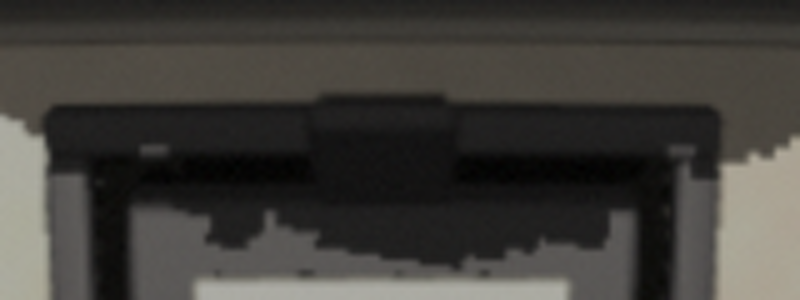

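Emit:
arm_command --commands "0 0 0 30 -1 0 0.5;0 0 0 30 -1 40 0.5;0 0 0 30 -1 75 0.5;0 0 0 30 -1 95 0.5;0 0 0 30 -1 107 0.5;0 0 0 30 -1 114 0.5;0 0 0 30 -1 114 0.5;0 0 0 30 -1 114 0.5"

```text
time: 9.65
position: [0.4759, 0.1269, 0.1062]
eef_rot: [-0.077, 0.997, -0.0, 0.0]
contact_force: [1.2, 0.1, 1.3]
gripper_width: 0.0431
grip_force: 0.0
```

Emit:
arm_command --commands "0 0 0 0 0 0 0;0 0 0 0 0 0 0;0 0 0 0 0 0 0;0 0 0 0 0 0 0;0 0 0 0 0 0 0;0 0 0 0 0 0 0" --newtons 25

```text
time: 10.15
position: [0.476, 0.1278, 0.1065]
eef_rot: [-0.078, 0.997, 0.0, 0.001]
contact_force: [-0.3, 0.4, 2.8]
gripper_width: 0.0188
grip_force: 27.9
```

```bash
python3 -c "
from h import *
s=mv([.4755,.1275,.105],8.85)
im=get_image('wrist');cv2.imwrite('pics/w2.png',im[...,::-1])
"
```

```text
pos [0.476  0.1278 0.1065] yaw 8.91 tilt [0.0018 0.0009] shift mm [ 0.5 -0.2  1.5]
turn [0.04 0.11 0.06]
```

View pics/w2.png

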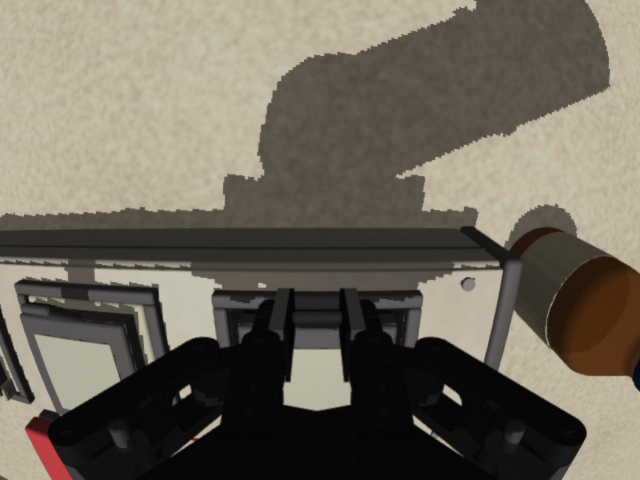

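Emit:
arm_command --commands "0 0 0 -3 0 -7.5 0;0 0 0 -6.5 0 -15 0;0 0 0 -10.5 0 -21.5 0;0 0 0 -15 0 -28 0;0 0 0 -20.5 0 -34.5 0;0 0 0 -26 0 -40 0;0 0 0 -26 0 -40 0" --newtons 30

```text
time: 10.78
position: [0.5008, 0.1314, 0.1467]
eef_rot: [-0.077, 0.997, -0.0, -0.001]
contact_force: [-5.0, 2.5, -0.5]
gripper_width: 0.0191
grip_force: 29.5
```

Emit:
arm_command --commands "0 0 0 -6 0 -5 0;0 0 0 -13 0 -9.5 0;0 0 0 -20 0 -13.5 0;0 0 0 -27 0 -17 0;0 0 0 -34.5 0 -19.5 0;0 0 0 -42.5 0 -21.5 0;0 0 0 -50.5 0 -23 0;0 0 0 -58.5 0 -23.5 0"

```text
time: 11.45
position: [0.5591, 0.1405, 0.1709]
eef_rot: [-0.078, 0.997, -0.0, 0.0]
contact_force: [-3.3, 2.4, 5.6]
gripper_width: 0.0185
grip_force: 29.1
```

Emit:
arm_command --commands "0 0 0 0 0 0 0;0 0 0 0 0 0 0;0 0 0 0 0 0 0;0 0 0 0 0 0 0"

```text
time: 11.78
position: [0.5592, 0.1405, 0.1708]
eef_rot: [-0.078, 0.997, 0.0, 0.001]
contact_force: [-2.6, 2.6, 6.4]
gripper_width: 0.0181
grip_force: 29.4
```

```bash
python3 -c "
from h import *
s=mv([.527,.1357,.17],8.85)
h=np.array([.527+.036*.988,.1357+.036*.154,.078]);d=s['position']-h;print(d, 'theta',np.degrees(np.arctan2(d[2],-(d[0]*.988+d[1]*.154)))-18, np.linalg.norm(d))
print(s['contact_force'],s['grip_force'],s['gripper_width'],s['qvel'],s['time'])
a=get_image('wrist');b=get_image('side')[160:400,200:520]
cv2.imwrite('pics/w3.png',np.hstack([cv2.resize(a,(400,300)),cv2.resize(b,(400,300))])[...,::-1])
"
```

```text
pos [0.5592 0.1405 0.1708] yaw 8.91 tilt [0.0013 0.0003] shift mm [32.6  0.3  0.7]
turn [0.   0.08 0.06]
[-0.00334342 -0.00076175  0.09275383] theta 69.88798199795835 0.0928171997346931
[-2.63102283  2.6423216   6.40852663] 29.354411959648132 0.01810603070244311 [ 0.00093862 -0.0022097  -0.00160756 -0.0010572  -0.00032981  0.00168573] 11.7833
```

View pics/w3.png

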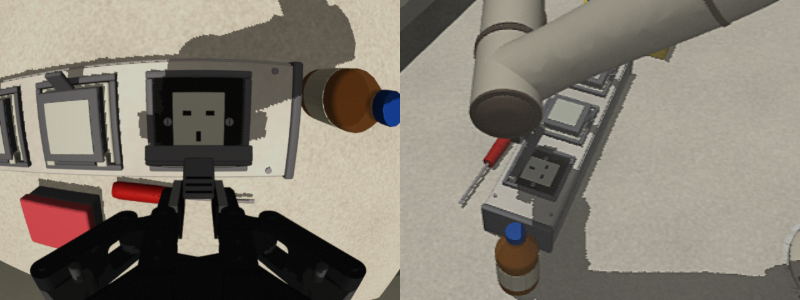

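The wrist view shows the left cover standing open, with its tab between the pads at about (200,185) and the socket face exposed. The middle and right covers are shut, and the bottle, tip box and screwdriver haven't moved.

```bash
python3 -c "
from plant import *
print(sign_off())"
```

```text
the job is handed in; nothing more can be done
None
```

I tapped all three sockets from left to right; the left one gave way, sinking about 6 mm, and I handed the job in with its cover held open at about 70 degrees (no verdict came back). The other two covers are shut; the bottle, tip box and screwdriver are undisturbed in the last picture, and the arm never went near the tube rack.

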